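# Close the loaded muffin maker and set its push-to-turn heat selector

### The job

The muffin maker is loaded with filled cases: swing its lid down and press it until the catch snaps and the lid is fully closed. Then switch on the heat: the selector on its right is a safety knob that turns only while it is held pressed down; turn it to the orange mark and let it spring back up, clicked in there. Leave the kitchen timer, the spice jar and the small white carton standing where they are.

Things in the scene. Friction and masses are not known exactly. Their poses are not given: they have to be found in the camera images.
- maker: steel muffin maker, fixed, 190 (x) x 310 (y) x 75 mm high without lid. Origin: centre of its underside; x points to its back, y to its left. Left part: four filled cases under the lid (centre line y = +50 mm). Right part, y -155 to -51 mm: flat panel at z = 75 mm, knob at x = 0, y = -102 mm; marks round its far side, clockwise: white ring (off), 2 white bars, broad orange bar, 2 white bars
- maker_lid (a joint): lid angle in rad: 0 = fully closed, 1.6 = upright. Steel shell, 196 mm from hinge to front face, 204 mm wide, 28 mm thick; a black bar handle stands 28 mm out of its front face. A friction hinge lets it stay where it is left. Lowered, it rests on its catch at about 0.08 rad and snaps home when pressed down at the front edge with about 8 to 12 N
- lid_hinge (a point): middle of the lid's hinge axis (along the maker's y), at the back, 78 mm above the worktop; the frame turns with the lid: the lid extends 196 mm along the point's -x, its outer face lies 28 mm along +z
- lid_front_edge (a point): middle of the lid's front edge, on its outer face (just behind the handle)
- heat_dial (a joint): angle of the selector knob in rad, growing clockwise from above: 0 = ring mark (off), a click every 0.48 up to 2.40; orange mark at 1.44. The pointer points along angle (1.20 - value), counted counter-clockwise from the maker's x axis. While the knob is up, it is locked at its click
- dial_shaft (a joint): how far the knob is pressed down, in m: 0 = up (locked), 0.006 = fully down; it must be at least 0.005 down to turn freely. About 4 N start to press it, 8 N hold it down
- dial_flange (a point): centre of the knob, on the top of its round steel flange (60 mm across; 89 mm above the worktop when up). On it stands a black wing grip, 50 mm long, 12 mm thick, 22 mm high above the flange, with a white pointer line; fingertips beside the wing can press on the flange. Site x: along the wing to the pointer end
- dial_pointer (a point): pointer end of the wing grip, at its top, 26 mm from the knob's axis
- timer: red round kitchen timer, 68 mm across, 53 mm high, loose bystander right of the maker; origin at its underside
- spice_jar: spice jar with red cap, 45 mm across, 106 mm high, loose bystander left of the maker; origin at its underside
- white_carton: small white carton with red edges and a picture, 38 x 58 x 86 mm, loose bystander left of the maker; origin at its underside

How it is judged:
On the way, in this order (a step that is already met when the one before it is completed fails the run):
1. the lid is fully closed, snapped in its catch (value of joint maker_lid below 0.025 rad), for 0.2 s.
2. the knob has been turned to the orange mark, the lid still closed (value of joint heat_dial between 1.34 and 1.54 rad and value of joint maker_lid below 0.025 rad), for 0.1 s.
At the end, for the whole second after the job is handed in: the lid is snapped shut (within 0.025 rad, about 5 mm at its front edge); the selector stands at the orange mark (1.44 rad within 0.1) and has sprung back up (pressed in by less than 1.5 mm) (all of step 2 and value of joint dial_shaft below 0.0015 m); the robot touches nothing.
It fails at once if a bystander (kitchen timer, spice jar, small white carton) is pushed away by more than 30 mm or knocked over (distance of any of timer, spice_jar, white_carton from where it was at the start of the episode above 0.03 m or angle between any of timer, spice_jar, white_carton's own z axis and vertical above 0.5 rad).
It also fails if it takes over 53 s, if anything falls off the work surface, if the arm or the gripper's body presses on something with over 40 N, if the wrist force passes 120 N, or if a joint passes its speed limit or range.

### The arm

A 7-joint arm with a two-finger parallel gripper is mounted at the origin on a cart in front of the work surface, level with it; the furniture and walls round the work are solid. World frame = base frame: x ahead of the robot, y to its left, z up, the work surface at z = 0. Lengths are in m, angles in rad, forces in N, time in s.
With the tool pointing down it reaches from about 0.425 to 0.95 m from the base axis. Payload 4.7 kg.
Tool frame: the origin (TCP) lies at the very end of the fingers, on their centre line; the grasp point (between the pads) lies 19 mm behind it; z points along the fingers, y is the line along which they close (so a half turn about z gives the same grasp; the last joint's range is limited). The gripper opens to 87 mm and grips with 3 to 60 N. Pads are 19 mm wide; open, the fingers measure 117 mm over their backs; the gripper's body (75 mm by 190 mm) begins 51 mm behind the grasp point.
Start: joints at [-1.151, 0.469, -0.049, 1.532, 0.024, 1.141, -0.082], TCP at [0.293, 0.608, 0.223] pointing down, gripper open.
Joint ranges: [-2.59, 2.59], [-0.33, 1.99], [-1.39, 1.29], [0.1, 2.45], [-1.04, 4.18], [0.21, 1.99], [-2.66, 2.66]. Speed limits (rad/s): [2.57, 2.57, 3.14, 3.14, 3.14, 3.14, 3.14].

### API

Orientations are given as a rotation vector (axis times angle).
In Python, from plant import env gives the robot as it stands. The module is installed in compiled form; this text tells all that it offers.
- The arm moves only by the tool move_arm, never from a script. Its argument "steps" is a list of rows, each an object with "hand": the opening, from 0 (shut) to 1 (fully open); "delta_pos": the shift along the tool's x, y, z in m, a list of three; "turn": the turn, a rotation vector about the tool's x, y, z in rad, a list of three. In form: [{"hand": hand, "delta_pos": [dx, dy, dz], "turn": [wx, wy, wz]}, ...]. A call has 1 to 20 rows; each row shifts and turns the commanded pose from where the row before left it, along the tool's axes as they then stand; what a row does not reach is not made up. A row lasts 1/12 s, in which the tool goes at most 41.7 mm and 7.16 degrees, less where a joint would pass 70% of its speed; a pose out of reach is approached as far as the arm can. A call is refused whole if a number of a shift passes 0.0417 or a number of a turn 0.125, either way. A call with a gripper value outside its range is refused whole. The fingers move at their own pace and stop on an object; "grip_force" is the grip in N (left out, the last holds). Time passes only in rows, so rows that do not move let the fingers close. It gives the time, the measured TCP pose, the force, the opening and the grip force at its end, in the units of the state.
- env.sense(): the state, without advancing time (a new reading comes with each control period).
- env.snapshot(name): name is "side" or "top"; returns a dict with "image" (400x640x3 uint8, red, green, blue), "fx", "fy", "cx", "cy" (pixels), "camera_from_world" (4x4, takes a point from world to camera coordinates). Camera axes: x right, y down, z forward; pixel columns grow to the right and rows downward; lengths in m; the calibration is good to about 2 mm. A picture is of the moment at which its call begins. There is no depth.
- env.job_done(): hands the job in; it is judged then, once.
The state is a dict: "time": time; "joint_pos": joint angles; "qd": joint speeds; "tau": joint torques, N m; "ee_pos": TCP position; "tcp_rot": TCP orientation; "force": force on the tool from outside, world axes, zero at the start; "ft_torque": the same for the moment, N m; "finger_gap": opening from 0.0 (shut) to 1.0 (fully open); "gripper_force": force on a finger pad.
Only numpy, scipy, OpenCV 4.12 (cv2) and the standard library are available. Lean on these libraries where they do the work, as an engineer would, in place of code of your own. Each camera call takes 0.05 s, during which the arm holds its last target. There are 200 camera calls.

## Working session

There is one attempt and no reset: what is moved stays moved. The work goes in short steps, Python scripts to look and compute and a tool call to move; the robot and the scene stay as the last step left them, time stands still between calls to the robot, and variables do not carry over. Pictures are saved under pics/ and viewed, at most 10 in all, crops included, and the job is handed in when it is done.

Besides the shell and the picture viewer there is one more tool, called after ">>>" as a command line: name --argument value ..., lists and objects as JSON in quotes. move_arm: Moves the arm, as the interface text tells. Its arguments: {"type":"object","properties":{"steps":{"type":"array","items":{"type":"object","properties":{"hand":{"type":"number"},"delta_pos":{"type":"array","items":{"type":"number"}},"turn":{"type":"array","items":{"type":"number"}}}}},"grip_force":{"type":"number"}},"required":["steps"]}

```bash
mkdir -p pics; cat > h.py <<'E'
import numpy as np, cv2, json
from plant import env
def snap(n,f):
    s=env.snapshot(n); cv2.imwrite(f'pics/{f}.png',s['image'][:,:,::-1]); 
    np.savez(f'pics/{f}.npz',**{k:np.array(v) for k,v in s.items()}); return s
def load(f): return dict(np.load(f'pics/{f}.npz'))
def ray(s,u,v):
    T=s['camera_from_world'];R=T[:3,:3];c=-R.T@T[:3,3]
    d=R.T@np.array([(u-s['cx'])/s['fx'],(v-s['cy'])/s['fy'],1]);return c,d/np.linalg.norm(d)
def plane(s,u,v,z):
    c,d=ray(s,u,v);return c+d*(z-c[2])/d[2]
def tri(s1,p1,s2,p2):
    c1,d1=ray(s1,*p1);c2,d2=ray(s2,*p2)
    t=np.linalg.lstsq(np.c_[d1,-d2],c2-c1,rcond=None)[0]
    a=c1+d1*t[0];b=c2+d2*t[1];return (a+b)/2,np.linalg.norm(a-b)
def proj(s,p):
    q=s['camera_from_world']@np.r_[p,1];return s['fx']*q[0]/q[2]+s['cx'],s['fy']*q[1]/q[2]+s['cy']
E
python3 - <<'E'
from h import *
for n in('side','top'):
    s=snap(n,n+'0'); T=s['camera_from_world'];print(n,s['fx'],s['fy'],s['cx'],s['cy'],-T[:3,:3].T@T[:3,3],T[2,:3])
print(env.sense())
E
```

```text
side 421.04024628160624 421.04024628160624 312.1052761039501 194.0754495877908 [ 0.16732395 -0.32348605  1.03284113] [ 0.35764284  0.33635763 -0.87118032]
top 423.34384967824224 423.34384967824224 319.16188372885796 203.50031261452173 [0.42886448 0.08161932 1.12214983] [ 0.12798639 -0.00593543 -0.99175816]
{'time': 0.1, 'joint_pos': array([-1.15091437,  0.46936782, -0.04855709,  1.53354841,  0.02410762,
        1.14103218, -0.08229426]), 'qd': array([-0.00033303, -0.00165309, -0.00088762, -0.00359341,  0.00060252,
        0.00038411, -0.00030876]), 'tau': array([ 1.25215975e-03, -5.09173393e+01, -8.07699468e-02, -2.36829937e+01,
       -6.13764161e-02,  3.45234177e-02,  6.80722405e-05]), 'ee_pos': array([0.29263931, 0.60767042, 0.22161057]), 'tcp_rot': array([-6.98969510e-01, -3.06253081e+00,  2.73746198e-03]), 'force': array([ 0.02066417, -0.655534  ,  1.14791172]), 'ft_torque': array([0.02140839, 0.02490751, 0.01446586]), 'gripper_force': 0.0, 'finger_gap': 1.0020488023089709}
```

View pics/side0.png

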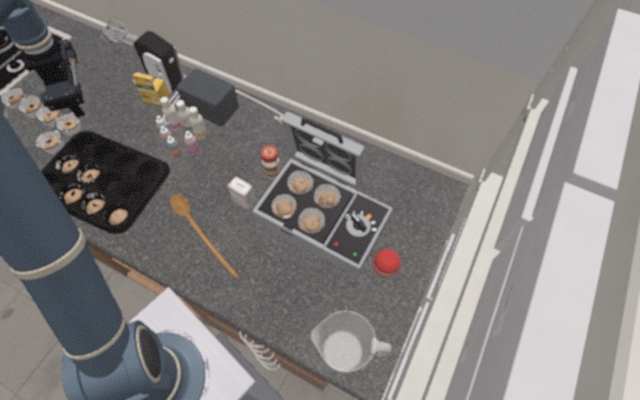

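View pics/top0.png

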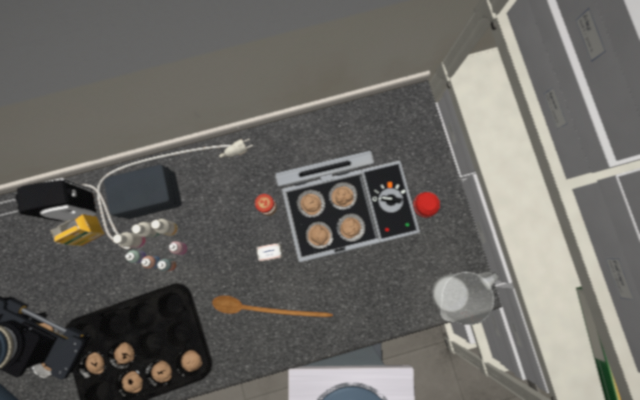

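The muffin maker is around (350,210) in the top view and (325,210) in the side view. The lid is upright at the back and the timer is close on its right. The spice jar (264,204) and carton (269,252) are on its left. I'll enlarge this area.

```bash
python3 - <<'E'
from h import *
a=cv2.imread('pics/top0.png')[135:275,240:450];b=cv2.imread('pics/side0.png')[105:285,220:410]
a=cv2.resize(a,None,fx=3.8,fy=3.8,interpolation=3)
cv2.imwrite('pics/c1.png',a);cv2.imwrite('pics/c2.png',cv2.resize(b,None,fx=3.3,fy=3.3,interpolation=3))
E
```

```text
(no output)
```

View pics/c1.png

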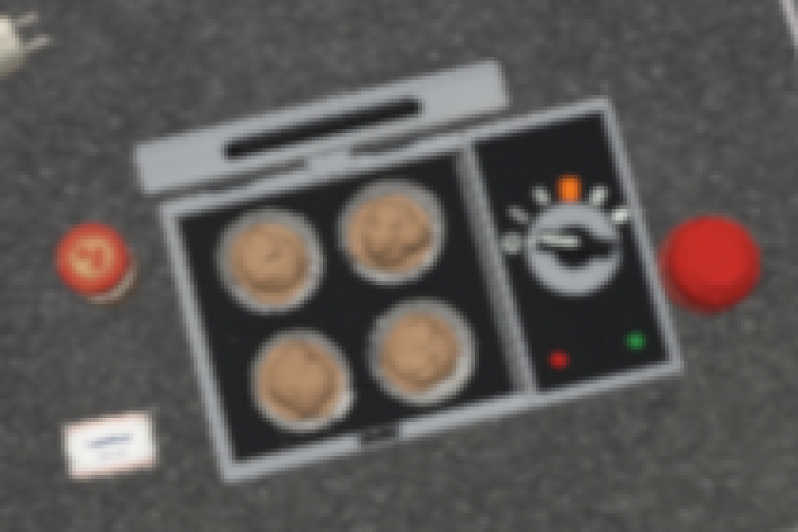

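View pics/c2.png

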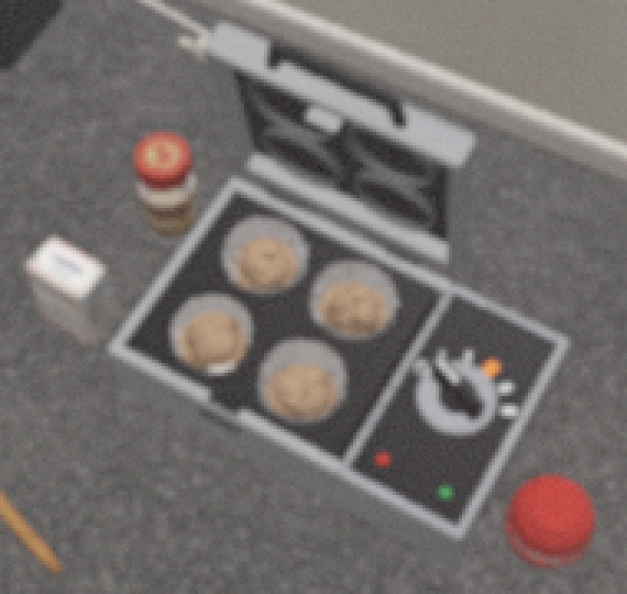

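Top crop: rim corners FL(226,480), FR(682,370), BR(608,98) and BL(163,208), knob (573,248), pointer toward (540,240), and the lid's upper face from (135,145) to (508,105). Side crop: FL(112,348), FR(460,537), BR(568,343), BL(234,182), knob (458,397).

```bash
python3 - <<'E'
from h import *
t,s=load('top0'),load('side0')
T=lambda u,v:(240+u/3.8-.37,135+v/3.8-.37); S=lambda u,v:(220+u/3.3-.35,105+v/3.3-.35)
P={'FL':((226,480),(112,348)),'FR':((682,370),(460,537)),'BR':((608,98),(568,343)),'BL':((163,208),(234,182)),
'knob':((573,248),(458,397)),'lidLo':((135,145),(222,22)),'lidRo':((500,62),(476,130)),'lidRi':((508,105),(460,165)),'lidLi':((145,195),(207,50)),
'timer':((712,262),(552,517)),'jar':((94,258),(163,155)),'carton':((110,445),(66,265))}
R={}
for k,(a,b) in P.items():
    p,e=tri(t,T(*a),s,S(*b)); R[k]=p; print(k,p.round(4),round(e,4))
m=np.array([R[k][:2] for k in('FL','FR','BR','BL')])
for k in('FL','FR','BR','BL'): print(plane(t,*T(*P[k][0]),.075).round(4),plane(s,*S(*P[k][1]),.075).round(4))
c=np.array([(plane(t,*T(*P[k][0]),.075)+plane(s,*S(*P[k][1]),.075))/2 for k in('FL','FR','BR','BL')])[:,:2]
y=(c[0]+c[3]-c[1]-c[2]);yaw=np.arctan2(-y[0],y[1]);x=(c[2]+c[3]-c[0]-c[1]);print('centre',c.mean(0),'yaw',yaw,np.arctan2(x[1],x[0]),np.linalg.norm(x)/2,np.linalg.norm(y)/2)
print(plane(t,*T(573,248),.089),plane(s,*S(458,397),.089))
o=c.mean(0);yaw=(yaw+np.arctan2(x[1],x[0]))/2;ex=np.r_[np.cos(yaw),np.sin(yaw)];ey=np.r_[-ex[1],ex[0]]
print('knob exp',o-.102*ey)
for k,p in R.items(): print(k,'maker frame',((p[:2]-o)@ex).round(4),((p[:2]-o)@ey).round(4),p[2].round(4))
E
```

```text
FL [0.4238 0.1257 0.0715] 0.0027
FR [ 0.4905 -0.1716  0.0747] 0.0013
BR [ 0.6726 -0.1306  0.0685] 0.0007
BL [0.6022 0.1672 0.067 ] 0.0003
knob [ 0.5701 -0.1014  0.0855] 0.0013
lidLo [0.603  0.1662 0.2694] 0.001
lidRo [ 0.6438 -0.0307  0.2835] 0.0008
lidRi [ 0.6232 -0.0361  0.27  ] 0.0005
lidLi [0.5783 0.1599 0.2649] 0.0036
timer [ 0.5662 -0.2057  0.03  ] 0.0002
jar [0.5641 0.208  0.1059] 0.0003
carton [0.4463 0.1997 0.0853] 0.001
[0.4227 0.1263 0.075 ] [0.4239 0.1233 0.075 ]
[ 0.4899 -0.1711  0.075 ] [ 0.4909 -0.172   0.075 ]
[ 0.6714 -0.1296  0.075 ] [ 0.6689 -0.1318  0.075 ]
[0.6008 0.1666 0.075 ] [0.5988 0.163  0.075 ]
centre [ 0.54591443 -0.00313862] yaw 0.22831593877086787 0.2233400889339713 0.18265453233656181 0.30379935391647667
[ 0.56905319 -0.10033462  0.089     ] [ 0.56918728 -0.10251932  0.089     ]
knob exp [ 0.5687536  -0.10254874]
FL maker frame -0.0902 0.1529 0.0715
FR maker frame -0.0918 -0.1517 0.0747
BR maker frame 0.0949 -0.1526 0.0685
BL maker frame 0.093 0.1534 0.067
knob maker frame 0.0016 -0.1011 0.0855
lidLo maker frame 0.0936 0.1522 0.2694
lidRo maker frame 0.0892 -0.0488 0.2835
lidRi maker frame 0.068 -0.0494 0.27
lidLi maker frame 0.0681 0.1517 0.2649
timer maker frame -0.0256 -0.2019 0.03
jar maker frame 0.065 0.2017 0.1059
carton maker frame -0.0517 0.22 0.0853
```

>>> move_arm --steps '[{"hand": 0,"delta_pos": [0,0,-0.02],"turn": [0,0,-0.084]},{"hand": 0,"delta_pos": [0,0,-0.02],"turn": [0,0,-0.084]},{"hand": 0,"delta_pos": [0,0,-0.02],"turn": [0,0,-0.084]},{"hand": 0,"delta_pos": [0,0,-0.02],"turn": [0,0,-0.084]},{"hand": 0,"delta_pos": [0,0,-0.02],"turn": [0,0,-0.084]},{"hand": 0,"delta_pos": [0,0,-0.02],"turn": [0,0,-0.084]},{"hand": 0,"delta_pos": [0,0,-0.02],"turn": [0,0,-0.084]},{"hand": 0,"delta_pos": [0,0,-0.02],"turn": [0,0,-0.084]}]'

```text
time: 0.77
ee_pos: [0.2928, 0.6079, 0.383]
tcp_rot: [0.356, -3.121, 0.001]
force: [0.1, 1.3, -1.2]
finger_gap: 0.481
gripper_force: 0.0
```

>>> move_arm --steps '[{"hand": 0,"delta_pos": [-0.012,-0.03,0],"turn": [0,0,0]},{"hand": 0,"delta_pos": [-0.012,-0.03,0],"turn": [0,0,0]},{"hand": 0,"delta_pos": [-0.012,-0.03,0],"turn": [0,0,0]},{"hand": 0,"delta_pos": [-0.012,-0.03,0],"turn": [0,0,0]},{"hand": 0,"delta_pos": [-0.012,-0.03,0],"turn": [0,0,0]},{"hand": 0,"delta_pos": [-0.012,-0.03,0],"turn": [0,0,0]},{"hand": 0,"delta_pos": [-0.012,-0.03,0],"turn": [0,0,0]},{"hand": 0,"delta_pos": [-0.012,-0.03,0],"turn": [0,0,0]},{"hand": 0,"delta_pos": [-0.012,-0.03,0],"turn": [0,0,0]},{"hand": 0,"delta_pos": [-0.012,-0.03,0],"turn": [0,0,0]},{"hand": 0,"delta_pos": [-0.012,-0.03,0],"turn": [0,0,0]},{"hand": 0,"delta_pos": [-0.012,-0.03,0],"turn": [0,0,0]}]'

```text
time: 1.77
ee_pos: [0.5134, 0.2874, 0.3821]
tcp_rot: [0.35, -3.121, 0.0]
force: [0.1, 0.6, 0.0]
finger_gap: 0.005
gripper_force: 0.0
```

>>> move_arm --steps '[{"hand": 0,"delta_pos": [-0.012,-0.03,0],"turn": [0,0,0]},{"hand": 0,"delta_pos": [-0.012,-0.03,0],"turn": [0,0,0]},{"hand": 0,"delta_pos": [-0.012,-0.03,0],"turn": [0,0,0]},{"hand": 0,"delta_pos": [-0.012,-0.03,0],"turn": [0,0,0]},{"hand": 0,"delta_pos": [-0.012,-0.03,0],"turn": [0,0,0]},{"hand": 0,"delta_pos": [-0.012,-0.03,0],"turn": [0,0,0]},{"hand": 0,"delta_pos": [-0.012,-0.03,0],"turn": [0,0,0]},{"hand": 0,"delta_pos": [0,0,0],"turn": [0,0,0]}]'

```text
time: 2.43
ee_pos: [0.6441, 0.0941, 0.3812]
tcp_rot: [0.332, -3.123, 0.009]
force: [-0.5, -0.9, -0.2]
finger_gap: 0.006
gripper_force: 0.0
```

```bash
python3 - <<'E'
from h import *
from scipy.spatial.transform import Rotation as Ro
q=env.sense();print(q['ee_pos'],Ro.from_rotvec(q['tcp_rot']).as_matrix().round(3),q['joint_pos'].round(2))
o=np.r_[.546,-.003];y=.225;ex=np.r_[np.cos(y),np.sin(y)];ey=np.r_[-ex[1],ex[0]];d=q['ee_pos'][:2]-o;print('maker',d@ex,d@ey)
s=snap('side','side1');cv2.imwrite('pics/s1.png',cv2.resize(s['image'][40:240,180:420,::-1],None,fx=3,fy=3))
E
```

```text
[0.64408661 0.09405734 0.38122864] [[-0.978 -0.21   0.   ]
 [-0.21   0.978 -0.006]
 [ 0.001 -0.006 -1.   ]] [-0.29  0.34  0.11  1.37 -0.03  1.43  1.6 ]
maker 0.11726835914596405 0.07272717818701929
```

View pics/s1.png

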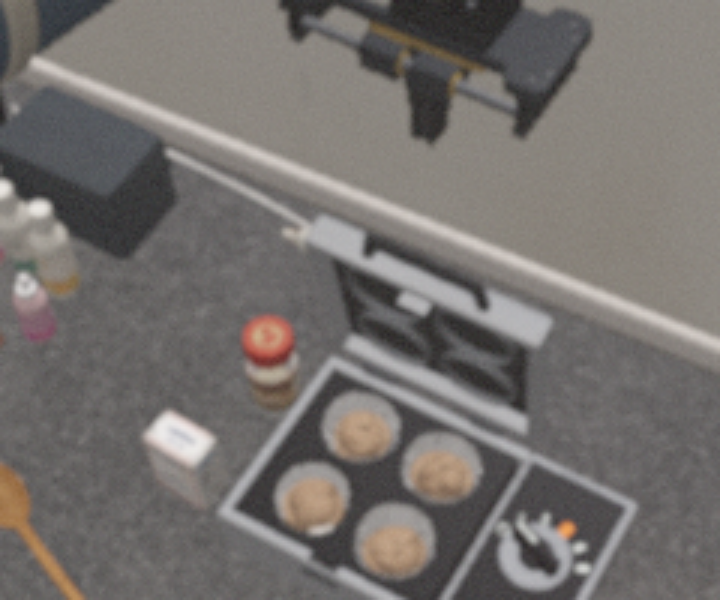

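The lid stands untouched, and the fingers hover just above and behind it. I'll descend behind it.

>>> move_arm --steps '[{"hand": 0,"delta_pos": [-0.005,-0.011,0]},{"hand": 0,"delta_pos": [-0.005,-0.011,0]},{"hand": 0,"delta_pos": [0,0,0.022]},{"hand": 0,"delta_pos": [0,0,0.022]},{"hand": 0,"delta_pos": [0,0,0.022]},{"hand": 0,"delta_pos": [0,0,0.022]},{"hand": 0,"delta_pos": [0,0,0.022]},{"hand": 0,"delta_pos": [0,0,0.02]},{"hand": 0,"delta_pos": [0,0,0]}]'

```text
schema error: expected keys hand, delta_pos, turn
```

>>> move_arm --steps '[{"hand": 0,"delta_pos": [0.01,0,0]},{"hand": 0,"delta_pos": [0.01,0,0]},{"hand": 0,"delta_pos": [0.01,0,0]},{"hand": 0,"delta_pos": [0.01,0,0]},{"hand": 0,"delta_pos": [0.01,0,0]},{"hand": 0,"delta_pos": [0.01,0,0.004]},{"hand": 0,"delta_pos": [0,0,0]}]'

```text
schema error: expected keys hand, delta_pos, turn
```

>>> move_arm --steps '[{"hand": 0,"delta_pos": [-0.005,-0.011,0],"turn": [0,0,0]},{"hand": 0,"delta_pos": [-0.005,-0.011,0],"turn": [0,0,0]},{"hand": 0,"delta_pos": [0,0,0.022],"turn": [0,0,0]},{"hand": 0,"delta_pos": [0,0,0.022],"turn": [0,0,0]},{"hand": 0,"delta_pos": [0,0,0.022],"turn": [0,0,0]},{"hand": 0,"delta_pos": [0,0,0.022],"turn": [0,0,0]},{"hand": 0,"delta_pos": [0,0,0.022],"turn": [0,0,0]},{"hand": 0,"delta_pos": [0,0,0.02],"turn": [0,0,0]},{"hand": 0,"delta_pos": [0,0,0],"turn": [0,0,0]}]'

```text
time: 3.23
ee_pos: [0.6535, 0.0836, 0.2478]
tcp_rot: [0.351, -3.113, 0.001]
force: [-1.1, 1.2, -0.3]
finger_gap: 0.004
gripper_force: 0.0
```

>>> move_arm --steps '[{"hand": 0,"delta_pos": [0.01,0,0],"turn": [0,0,0]},{"hand": 0,"delta_pos": [0.01,0,0],"turn": [0,0,0]},{"hand": 0,"delta_pos": [0.01,0,0],"turn": [0,0,0]},{"hand": 0,"delta_pos": [0.01,0,0],"turn": [0,0,0]},{"hand": 0,"delta_pos": [0.01,0,0],"turn": [0,0,0]},{"hand": 0,"delta_pos": [0.01,0,0.004],"turn": [0,0,0]},{"hand": 0,"delta_pos": [0,0,0],"turn": [0,0,0]}]'

```text
time: 3.82
ee_pos: [0.5955, 0.0697, 0.2494]
tcp_rot: [0.349, -3.122, -0.0]
force: [0.2, -0.3, 0.8]
finger_gap: 0.006
gripper_force: 0.0
```

```bash
cat >> h.py <<'E'
def maker(p):
    y=.225;ex=np.r_[np.cos(y),np.sin(y)];ey=np.r_[-ex[1],ex[0]];d=p[:2]-np.r_[.546,-.003];return np.r_[d@ex,d@ey,p[2]].round(4)
E
python3 - <<'E'
from h import *
q=env.sense();print(maker(q['ee_pos']),q['force'],q['tcp_rot'])
s=snap('side','side2');cv2.imwrite('pics/s2.png',cv2.resize(s['image'][60:260,180:420,::-1],None,fx=3,fy=3))
E
```

```text
[0.0644 0.0598 0.2494] [ 0.23647921 -0.31865819  0.81841556] [ 3.49314544e-01 -3.12150020e+00 -3.91998494e-04]
```

View pics/s2.png

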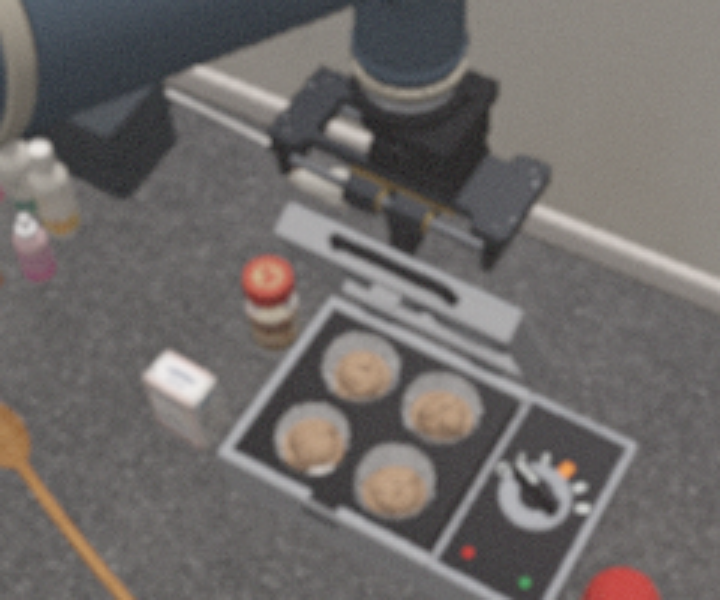

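The fingertip is behind the lid and swinging it forward without trouble. I'll follow the arc.

>>> move_arm --steps '[{"hand": 0,"delta_pos": [0.0104,0,0.004],"turn": [0,0,0]},{"hand": 0,"delta_pos": [0.0104,0,0.004],"turn": [0,0,0]},{"hand": 0,"delta_pos": [0.0104,0,0.004],"turn": [0,0,0]},{"hand": 0,"delta_pos": [0.01,0,0.0056],"turn": [0,0,0]},{"hand": 0,"delta_pos": [0.01,0,0.0056],"turn": [0,0,0]},{"hand": 0,"delta_pos": [0.01,0,0.0056],"turn": [0,0,0]},{"hand": 0,"delta_pos": [0.0088,0,0.0076],"turn": [0,0,0]},{"hand": 0,"delta_pos": [0.0088,0,0.0076],"turn": [0,0,0]},{"hand": 0,"delta_pos": [0.0088,0,0.0076],"turn": [0,0,0]},{"hand": 0,"delta_pos": [0.007,0,0.009],"turn": [0,0,0]},{"hand": 0,"delta_pos": [0.007,0,0.009],"turn": [0,0,0]},{"hand": 0,"delta_pos": [0.007,0,0.009],"turn": [0,0,0]},{"hand": 0,"delta_pos": [0,0,0],"turn": [0,0,0]}]'

```text
time: 4.95
ee_pos: [0.4887, 0.0457, 0.1678]
tcp_rot: [0.349, -3.117, 0.0]
force: [-1.0, 1.4, -0.5]
finger_gap: 0.005
gripper_force: 0.0
```

>>> move_arm --steps '[{"hand": 0,"delta_pos": [0.005,0,0.01],"turn": [0,0,0]},{"hand": 0,"delta_pos": [0.005,0,0.01],"turn": [0,0,0]},{"hand": 0,"delta_pos": [0.005,0,0.01],"turn": [0,0,0]},{"hand": 0,"delta_pos": [0.004,0,0.008],"turn": [0,0,0]},{"hand": 0,"delta_pos": [0.002,0,0.006],"turn": [0,0,0]},{"hand": 0,"delta_pos": [0,0,0],"turn": [0,0,0]}]'

```text
time: 5.45
ee_pos: [0.4698, 0.0414, 0.1247]
tcp_rot: [0.35, -3.119, 0.0]
force: [-0.3, -0.7, 0.6]
finger_gap: -0.0
gripper_force: 0.0
```

```bash
python3 - <<'E'
from h import *
q=env.sense();print(maker(q['ee_pos']),q['force'],q['tcp_rot'])
s=snap('side','side3');cv2.imwrite('pics/s3.png',cv2.resize(s['image'][60:260,180:420,::-1],None,fx=3,fy=3))
E
```

```text
[-0.0643  0.0603  0.1247] [-0.32945308 -0.68591191  0.57814148] [ 3.49682642e-01 -3.11899600e+00  1.44574539e-04]
```

View pics/s3.png

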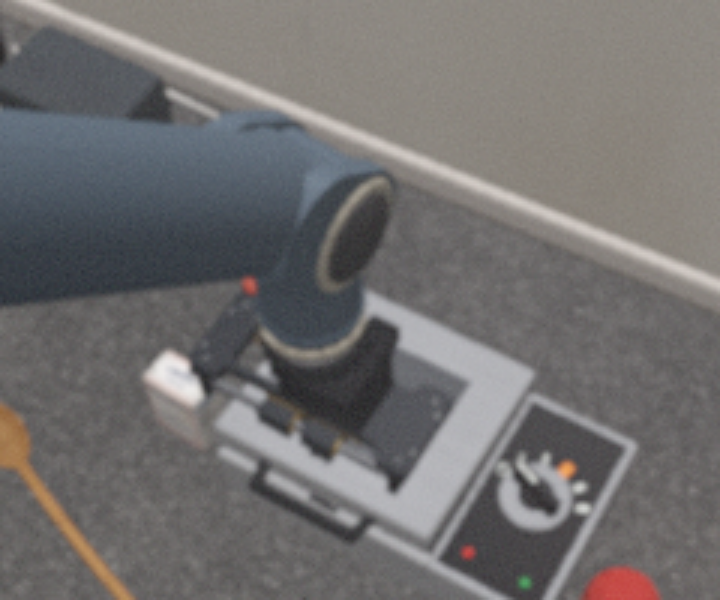

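The lid is almost down, with the gripper well above the carton and jar. Now I'll press at the front edge.

>>> move_arm --steps '[{"hand": 0,"delta_pos": [0.005,0.003,0],"turn": [0,0,0]},{"hand": 0,"delta_pos": [0.007,0.003,0],"turn": [0,0,0]},{"hand": 0,"delta_pos": [0,0,0.003],"turn": [0,0,0]},{"hand": 0,"delta_pos": [0,0,0.003],"turn": [0,0,0]},{"hand": 0,"delta_pos": [0,0,0.003],"turn": [0,0,0]},{"hand": 0,"delta_pos": [0,0,0],"turn": [0,0,0]}]'

```text
time: 6.0
ee_pos: [0.4579, 0.0448, 0.1166]
tcp_rot: [0.35, -3.122, -0.0]
force: [0.1, -0.4, 0.1]
finger_gap: 0.007
gripper_force: 0.0
```

>>> move_arm --steps '[{"hand": 0,"delta_pos": [0,0,0.003],"turn": [0,0,0]},{"hand": 0,"delta_pos": [0,0,0.003],"turn": [0,0,0]},{"hand": 0,"delta_pos": [0,0,0.002],"turn": [0,0,0]},{"hand": 0,"delta_pos": [0,0,0],"turn": [0,0,0]},{"hand": 0,"delta_pos": [0,0,0],"turn": [0,0,0]}]'

```text
time: 6.42
ee_pos: [0.458, 0.0447, 0.1087]
tcp_rot: [0.35, -3.122, -0.0]
force: [-0.3, -0.1, 0.2]
finger_gap: 0.004
gripper_force: 0.0
```

>>> move_arm --steps '[{"hand": 0,"delta_pos": [0,0,0.002],"turn": [0,0,0]},{"hand": 0,"delta_pos": [0,0,0.002],"turn": [0,0,0]},{"hand": 0,"delta_pos": [0,0,0],"turn": [0,0,0]}]'

```text
time: 6.67
ee_pos: [0.4584, 0.0449, 0.1062]
tcp_rot: [-0.35, 3.122, 0.0]
force: [-3.3, -1.2, 12.2]
finger_gap: 0.007
gripper_force: 6.3
```

>>> move_arm --steps '[{"hand": 0,"delta_pos": [0,0,0.002],"turn": [0,0,0]},{"hand": 0,"delta_pos": [0,0,0.002],"turn": [0,0,0]},{"hand": 0,"delta_pos": [0,0,0],"turn": [0,0,0]},{"hand": 0,"delta_pos": [0,0,0],"turn": [0,0,0]}]'

```text
time: 7.0
ee_pos: [0.4585, 0.0449, 0.1057]
tcp_rot: [-0.349, 3.122, 0.001]
force: [-13.8, -2.7, 45.5]
finger_gap: 0.003
gripper_force: 22.7
```

Resistance rises to 45 N at z = 0.1057, which is the closed height of the lid's outer face (0.106), so the lid is home. I'll lift off, move over the knob and check with a camera.

>>> move_arm --steps '[{"hand": 0,"delta_pos": [0,0,-0.01],"turn": [0,0,0]},{"hand": 0,"delta_pos": [0,0,-0.03],"turn": [0,0,0]},{"hand": 0,"delta_pos": [0,0,-0.03],"turn": [0,0,0]},{"hand": 0,"delta_pos": [0,0,-0.03],"turn": [0,0,0]},{"hand": 0,"delta_pos": [0,0,-0.03],"turn": [0,0,0]},{"hand": 0.45,"delta_pos": [-0.0095,-0.0209,0],"turn": [0,0,0]},{"hand": 0.45,"delta_pos": [-0.0095,-0.0209,0],"turn": [0,0,0]},{"hand": 0.45,"delta_pos": [-0.0095,-0.0209,0],"turn": [0,0,0]},{"hand": 0.45,"delta_pos": [-0.0095,-0.0209,0],"turn": [0,0,0]},{"hand": 0.45,"delta_pos": [-0.0095,-0.0209,0],"turn": [0,0,0]},{"hand": 0.45,"delta_pos": [-0.0095,-0.0209,0],"turn": [0,0,0]},{"hand": 0.45,"delta_pos": [-0.0095,-0.0209,0],"turn": [0,0,0]},{"hand": 0.45,"delta_pos": [-0.0095,-0.0209,0],"turn": [0,0,0]}]'

```text
time: 8.08
ee_pos: [0.5697, -0.1024, 0.2307]
tcp_rot: [0.35, -3.122, -0.0]
force: [-0.3, 0.7, 0.1]
finger_gap: 0.435
gripper_force: 0.0
```

>>> move_arm --steps '[{"hand": 0.45,"delta_pos": [0,0,0],"turn": [0,0,0.121]},{"hand": 0.45,"delta_pos": [0,0,0],"turn": [0,0,0.121]},{"hand": 0.45,"delta_pos": [0,0,0],"turn": [0,0,0.121]},{"hand": 0.45,"delta_pos": [0,0,0],"turn": [0,0,0.121]},{"hand": 0.45,"delta_pos": [0,0,0],"turn": [0,0,0.121]},{"hand": 0.45,"delta_pos": [0,0,0],"turn": [0,0,0.121]},{"hand": 0.45,"delta_pos": [0,0,0],"turn": [0,0,0.121]},{"hand": 0.45,"delta_pos": [0,0,0],"turn": [0,0,0.121]},{"hand": 0.45,"delta_pos": [0,0,0],"turn": [0,0,0.121]},{"hand": 0.45,"delta_pos": [0,0,0],"turn": [0,0,0.121]},{"hand": 0.45,"delta_pos": [0,0,0],"turn": [0,0,0.121]},{"hand": 0.45,"delta_pos": [0,0,0],"turn": [0,0,0.121]},{"hand": 0.45,"delta_pos": [0,0,0],"turn": [0,0,0.121]},{"hand": 0.45,"delta_pos": [0,0,0],"turn": [0,0,0.121]},{"hand": 0.45,"delta_pos": [0,0,0],"turn": [0,0,0.121]},{"hand": 0.45,"delta_pos": [0,0,0],"turn": [0,0,0.121]},{"hand": 0.45,"delta_pos": [0,0,0],"turn": [0,0,0]}]'

```text
time: 9.5
ee_pos: [0.5691, -0.1013, 0.2306]
tcp_rot: [-2.375, -2.056, 0.001]
force: [-0.4, -0.5, -0.6]
finger_gap: 0.445
gripper_force: 0.0
```

```bash
python3 - <<'E'
from h import *
from scipy.spatial.transform import Rotation as Ro
q=env.sense();R=Ro.from_rotvec(q['tcp_rot']).as_matrix();print(q['ee_pos'],R.round(3),q['joint_pos'].round(2),'yaw y',np.degrees(np.arctan2(R[1,1],R[0,1])))
print('to knob tool',R.T@(np.r_[.5692,-.1015,.2]-q['ee_pos']))
s=snap('side','side4');cv2.imwrite('pics/s4.png',cv2.resize(s['image'][80:260,200:430,::-1],None,fx=3.4,fy=3.3))
E
```

```text
[ 0.56913919 -0.10129591  0.23061443] [[ 0.143  0.99  -0.   ]
 [ 0.99  -0.143 -0.   ]
 [-0.    -0.    -1.   ]] [-0.34  0.33  0.57  1.79 -0.2   1.08  0.15] yaw y -8.235477976421212
to knob tool [-1.83429993e-04  9.94733048e-05  3.06144571e-02]
```

View pics/s4.png

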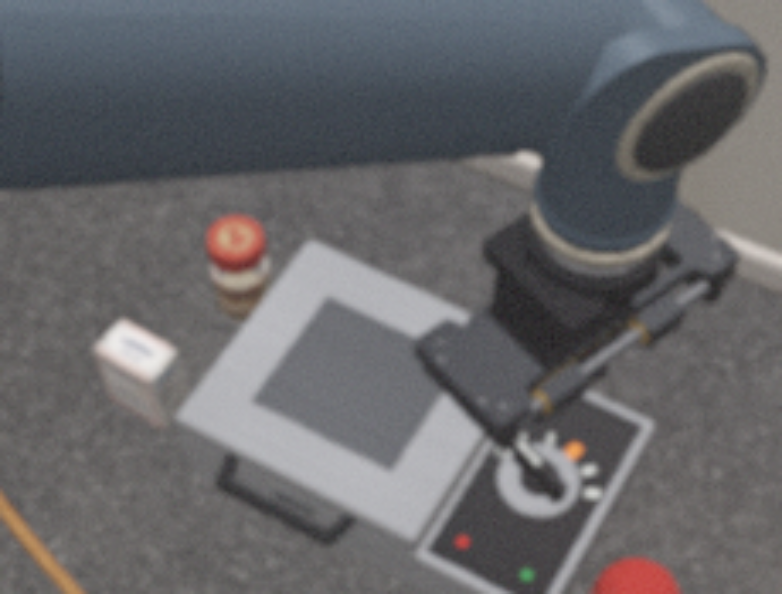

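The lid sits flat and closed, the bystanders are in place, and the fingers are above the knob on both sides of the wing. I'll descend and grip lightly.

>>> move_arm --steps '[{"hand": 0.45,"delta_pos": [0,0,0.025],"turn": [0,0,0]},{"hand": 0.45,"delta_pos": [0,0,0.025],"turn": [0,0,0]},{"hand": 0.45,"delta_pos": [0,0,0.025],"turn": [0,0,0]},{"hand": 0.45,"delta_pos": [0,0,0.025],"turn": [0,0,0]},{"hand": 0.45,"delta_pos": [0,0,0.02],"turn": [0,0,0]},{"hand": 0.45,"delta_pos": [0,0,0.01],"turn": [0,0,0]},{"hand": 0.45,"delta_pos": [0,0,0.008],"turn": [0,0,0]},{"hand": 0.45,"delta_pos": [0,0,0],"turn": [0,0,0]}]'

```text
time: 10.22
ee_pos: [0.5686, -0.1014, 0.0919]
tcp_rot: [-2.371, -2.059, 0.002]
force: [0.5, 0.2, -0.5]
finger_gap: 0.45
gripper_force: 0.0
```

>>> move_arm --steps '[{"hand": 0.05,"delta_pos": [0,0,0],"turn": [0,0,0]},{"hand": 0.05,"delta_pos": [0,0,0],"turn": [0,0,0]},{"hand": 0.05,"delta_pos": [0,0,0],"turn": [0,0,0]},{"hand": 0.05,"delta_pos": [0,0,0],"turn": [0,0,0]},{"hand": 0.05,"delta_pos": [0,0,0],"turn": [0,0,0]},{"hand": 0.05,"delta_pos": [0,0,0],"turn": [0,0,0]}]' --grip_force 8

```text
time: 10.72
ee_pos: [0.5696, -0.1016, 0.0936]
tcp_rot: [2.373, 2.058, 0.001]
force: [-1.7, 0.2, 3.1]
finger_gap: 0.337
gripper_force: 8.0
```

>>> move_arm --steps '[{"hand": 0.05,"delta_pos": [0,0,0.002],"turn": [0,0,0]},{"hand": 0.05,"delta_pos": [0,0,0.002],"turn": [0,0,0]},{"hand": 0.05,"delta_pos": [0,0,0.002],"turn": [0,0,0]},{"hand": 0.05,"delta_pos": [0,0,0.002],"turn": [0,0,0]},{"hand": 0.05,"delta_pos": [0,0,0],"turn": [0,0,0]},{"hand": 0.05,"delta_pos": [0,0,0],"turn": [0,0,0]}]'

```text
time: 11.22
ee_pos: [0.5695, -0.1016, 0.0856]
tcp_rot: [2.373, 2.058, 0.001]
force: [-2.6, 0.5, 8.7]
finger_gap: 0.334
gripper_force: 8.0
```

The gap reads 29 mm where the wing should give 12 mm, so something is off. I'll look from both views in one picture.

```bash
python3 - <<'E'
from h import *
a=snap('side','side5')['image'][170:260,310:410,::-1];b=snap('top','top5')['image'][150:240,340:440,::-1]
cv2.imwrite('pics/s5.png',np.hstack([cv2.resize(x,(398,358),interpolation=3) for x in(a,b)]))
for n,s in(('side',load('side5')),('top',load('top5'))): print(n,proj(s,np.r_[.5692,-.1015,.089]),proj(s,env.sense()['ee_pos']))
q=env.sense();print(q['ft_torque'],q['finger_gap'],q['force'],q['ee_pos'])
E
```

```text
side (np.float64(358.1251054406772), np.float64(224.69380252062595)) (np.float64(358.1086868417039), np.float64(225.19823764529377))
top (np.float64(390.8896355533695), np.float64(199.82857428564657)) (np.float64(390.67771617936654), np.float64(199.87452298943168))
[ 0.03584071  0.74370841 -0.0433173 ] 0.33518453453949953 [-2.60324039  1.40630633  8.87544968] [ 0.56954868 -0.10156802  0.08563485]
```

View pics/s5.png

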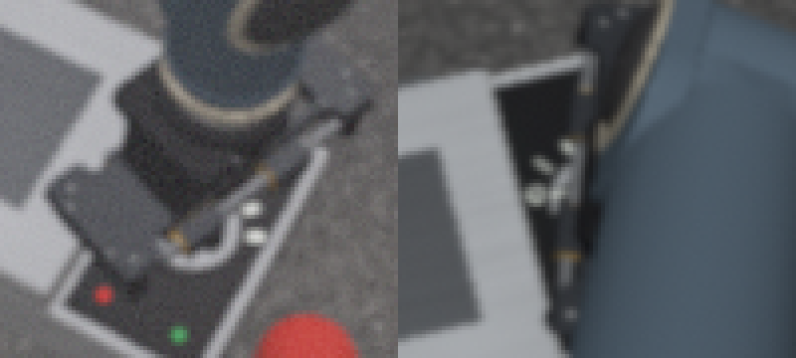

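```bash
python3 - <<'E'
from h import *
t,s=load('top0'),load('side0')
T=lambda u,v:(240+u/3.8-.37,135+v/3.8-.37); S=lambda u,v:(220+u/3.3-.35,105+v/3.3-.35)
a=tri(t,T(538,240),s,S(434,357));b=tri(t,T(608,250),s,S(480,413))
print(a,b,np.degrees(np.arctan2(*(a[0]-b[0])[1::-1])))
for z in(.111,):
  for P in((t,T,(538,240),(608,250)),(s,S,(434,357),(480,413))):
    p=plane(P[0],*P[1](*P[2]),z);r=plane(P[0],*P[1](*P[3]),z);print(p,r,np.degrees(np.arctan2(p[1]-r[1],p[0]-r[0])))
# masks at native resolution near the knob
for n,im,(u,v) in(('top',t['image'],(391,200)),('side',s['image'],(358,225))):
    print(n);print(cv2.cvtColor(im,cv2.COLOR_RGB2GRAY)[v-10:v+11,u-14:u+15])
E
```

```text
(array([ 0.57131161, -0.07413417,  0.1136783 ]), np.float64(0.0005472525735596782)) (array([ 0.56794708, -0.12303979,  0.09226023]), np.float64(0.0022139295118589085)) 86.06445833395877
[ 0.5714622  -0.07438486  0.111     ] [ 0.56452105 -0.11865296  0.111     ] 81.0886897431565
[ 0.57273294 -0.07354725  0.111     ] [ 0.56092845 -0.12759766  0.111     ] 77.6801723531201
top
[[ 81  56  40  37  51  78 105 127 143 153 159 162 162 163 163 161 160 156
  151 140 124  97  69  71 109 149 173 170 147]
 [116  90  60  53  81 115 139 153 159 162 164 164 165 165 165 164 163 163
  162 160 153 135 107 107 156 196 207 184 147]
 [122 108  76  78 112 143 159 163 164 164 163 163 162 163 162 162 162 163
  164 166 164 154 132 127 163 193 187 151 116]
 [ 90  87  79 101 133 154 162 163 163 162 157 150 148 144 143 144 149 156
  162 165 166 161 146 131 133 140 126  94  77]
 [ 52  63  89 122 144 150 151 152 152 149 136 119 109 100  97 101 114 132
  150 161 165 163 156 139 115  89  65  48  54]
 [ 44  66 105 135 140 131 125 124 127 120 103  82  65  55  50  55  71  94
  124 148 160 162 159 150 125  86  50  36  44
[... 3664 characters left out ...]
178 176 180 179 176 166 156 148 146 139 127 103
   65  54  66 101 146 169 165 135 103 120 157]
 [ 67  67  72  93 123 151 169 175 178 177 179 180 177 172 174 170 160 140
  103  89 103 139 156 166 149 118  79  84 109]
 [ 67  70  61  80  96 130 154 172 176 180 179 182 179 179 178 180 173 161
  142 138 149 158 161 158 122  92  73  73  70]
 [ 62  72  67  68  76 103 128 157 170 174 180 180 181 178 178 177 179 178
  170 165 166 165 149 126  93  73  68  73  67]
 [ 65  63  71  66  71  77  95 125 147 159 168 173 173 174 174 175 174 176
  175 169 158 148 121  99  77  71  73  72  71]
 [ 66  72  59  69  63  71  72  91 112 127 144 153 158 163 164 163 166 162
  155 149 129 102  90  75  72  68  70  74  76]]
```

The brightness profile shows a round hub about 28 mm across at the middle of the wing, which explains the 29 mm gap. I'll grip the hub more firmly, press to the bottom and turn.

>>> move_arm --steps '[{"hand": 0.05,"delta_pos": [0,0,0.002],"turn": [0,0,0]},{"hand": 0.05,"delta_pos": [0,0,0.002],"turn": [0,0,0]},{"hand": 0.05,"delta_pos": [0,0,0],"turn": [0,0,0]},{"hand": 0.05,"delta_pos": [0,0,0],"turn": [0,0,0]}]' --grip_force 30

```text
time: 11.65
ee_pos: [0.5698, -0.1016, 0.0851]
tcp_rot: [-2.373, -2.057, -0.004]
force: [-10.1, 2.4, 33.9]
finger_gap: 0.328
gripper_force: 30.0
```

>>> move_arm --steps '[{"hand": 0.05,"delta_pos": [0,0,-0.001],"turn": [0,0,0]},{"hand": 0.05,"delta_pos": [0,0,0],"turn": [0,0,0.08]},{"hand": 0.05,"delta_pos": [0,0,0],"turn": [0,0,0.08]},{"hand": 0.05,"delta_pos": [0,0,0],"turn": [0,0,0.08]},{"hand": 0.05,"delta_pos": [0,0,0],"turn": [0,0,0.08]},{"hand": 0.05,"delta_pos": [0,0,0],"turn": [0,0,0.08]},{"hand": 0.05,"delta_pos": [0,0,0],"turn": [0,0,0.08]},{"hand": 0.05,"delta_pos": [0,0,0],"turn": [0,0,0]}]'

```text
time: 12.32
ee_pos: [0.5692, -0.1014, 0.0852]
tcp_rot: [-2.795, -1.43, -0.002]
force: [-10.3, 2.9, 29.6]
finger_gap: 0.326
gripper_force: 30.0
```

```bash
python3 - <<'E'
from h import *
from scipy.spatial.transform import Rotation as Ro
q=env.sense();R=Ro.from_rotvec(q['tcp_rot']).as_matrix();print(q['ee_pos'],q['force'],q['ft_torque'],'yaw y',np.degrees(np.arctan2(R[1,1],R[0,1])),q['finger_gap'],q['joint_pos'].round(2))
E
```

```text
[ 0.56922458 -0.10142052  0.08522658] [-10.32470357   2.91622329  29.63992287] [ 0.64451466  2.45207953 -0.00479693] yaw y -35.80313582182073 0.32621025330497355 [-0.35  0.53  0.62  1.92 -0.42  0.82 -0.13]
```

>>> move_arm --steps '[{"hand": 0.05,"delta_pos": [0,0,0],"turn": [0,0,0.08]},{"hand": 0.05,"delta_pos": [0,0,0],"turn": [0,0,0.08]},{"hand": 0.05,"delta_pos": [0,0,0],"turn": [0,0,0.08]},{"hand": 0.05,"delta_pos": [0,0,0],"turn": [0,0,0.08]},{"hand": 0.05,"delta_pos": [0,0,0],"turn": [0,0,0.08]},{"hand": 0.05,"delta_pos": [0,0,0],"turn": [0,0,0.08]},{"hand": 0.05,"delta_pos": [0,0,0],"turn": [0,0,0.08]},{"hand": 0.05,"delta_pos": [0,0,0],"turn": [0,0,0.08]},{"hand": 0.05,"delta_pos": [0,0,0],"turn": [0,0,0.08]},{"hand": 0.05,"delta_pos": [0,0,0],"turn": [0,0,0.08]},{"hand": 0.05,"delta_pos": [0,0,0],"turn": [0,0,0.08]},{"hand": 0.05,"delta_pos": [0,0,0],"turn": [0,0,0.08]},{"hand": 0.05,"delta_pos": [0,0,0],"turn": [0,0,0]},{"hand": 0.05,"delta_pos": [0,0,0],"turn": [0,0,0]}]'

```text
time: 13.48
ee_pos: [0.5688, -0.1005, 0.0852]
tcp_rot: [-3.136, 0.017, 0.002]
force: [-11.1, 6.3, 33.0]
finger_gap: 0.327
gripper_force: 30.0
```

```bash
python3 - <<'E'
from h import *
from scipy.spatial.transform import Rotation as Ro
q=env.sense();R=Ro.from_rotvec(q['tcp_rot']).as_matrix();print(q['ee_pos'],q['force'],q['ft_torque'],'yaw y',np.degrees(np.arctan2(R[1,1],R[0,1])),q['finger_gap'],q['joint_pos'].round(2))
E
```

```text
[ 0.56882821 -0.10054144  0.08515376] [-11.12399527   6.31619199  33.031684  ] [1.32270088 2.80144952 0.07134737] yaw y -90.62258467899512 0.32707085419279575 [-0.52  0.62  0.87  1.93 -0.61  0.88 -0.91]
```

>>> move_arm --steps '[{"hand": 0.05,"delta_pos": [0,0,-0.003],"turn": [0,0,0]},{"hand": 0.05,"delta_pos": [0,0,-0.003],"turn": [0,0,0]},{"hand": 0.05,"delta_pos": [0,0,-0.003],"turn": [0,0,0]},{"hand": 0.05,"delta_pos": [0,0,0],"turn": [0,0,0]},{"hand": 0.45,"delta_pos": [0,0,0],"turn": [0,0,0]},{"hand": 0.45,"delta_pos": [0,0,0],"turn": [0,0,0]},{"hand": 0.45,"delta_pos": [0,0,0],"turn": [0,0,0]},{"hand": 0.45,"delta_pos": [0,0,0],"turn": [0,0,0]}]' --grip_force 8

```text
time: 14.15
ee_pos: [0.569, -0.1021, 0.0909]
tcp_rot: [3.141, -0.019, -0.0]
force: [0.4, -0.4, 0.7]
finger_gap: 0.441
gripper_force: 0.0
```

>>> move_arm --steps '[{"hand": 0.45,"delta_pos": [0,0,-0.01],"turn": [0,0,0]},{"hand": 0.45,"delta_pos": [0,0,-0.02],"turn": [0,0,0]},{"hand": 0.45,"delta_pos": [0,0,-0.03],"turn": [0,0,0]},{"hand": 0.45,"delta_pos": [0,0,-0.03],"turn": [0,0,0]},{"hand": 0.45,"delta_pos": [0,0,-0.03],"turn": [0,0,0]},{"hand": 0.45,"delta_pos": [0,0,-0.03],"turn": [0,0,0]},{"hand": 0.45,"delta_pos": [0.0,0.03,-0.01],"turn": [0,0,0]},{"hand": 0.45,"delta_pos": [0,0.03,-0.01],"turn": [0,0,0]},{"hand": 0.45,"delta_pos": [0,-0.03,0],"turn": [0,0,0]},{"hand": 0.45,"delta_pos": [0,-0.03,0],"turn": [0,0,0]},{"hand": 0.45,"delta_pos": [0,-0.03,0],"turn": [0,0,0]},{"hand": 0.45,"delta_pos": [0,-0.03,0],"turn": [0,0,0]},{"hand": 0.45,"delta_pos": [0,-0.03,0],"turn": [0,0,0]},{"hand": 0.45,"delta_pos": [0,-0.03,0],"turn": [0,0,0]},{"hand": 0.45,"delta_pos": [0,-0.03,0],"turn": [0,0,0]},{"hand": 0.45,"delta_pos": [0,-0.03,0],"turn": [0,0,0]},{"hand": 0.45,"delta_pos": [0,-0.03,0],"turn": [0,0,0]},{"hand": 0.45,"delta_pos": [0,0,0],"turn": [0,0,0]}]'

```text
time: 15.65
ee_pos: [0.5715, 0.1164, 0.2608]
tcp_rot: [-3.139, 0.001, 0.001]
force: [0.2, 1.0, -0.3]
finger_gap: 0.447
gripper_force: 0.0
```

```bash
python3 - <<'E'
from h import *
q=env.sense();print(q['ee_pos'],q['force'])
a=snap('side','side6')['image'][120:270,270:420,::-1];b=snap('top','top6')['image'][125:275,300:450,::-1]
cv2.imwrite('pics/s6.png',np.hstack([cv2.resize(x,(398,398),interpolation=3) for x in(a,b)]))
E
```

```text
[0.57149696 0.11644932 0.26076585] [ 0.24568982  1.04892112 -0.25777084]
```

View pics/s6.png

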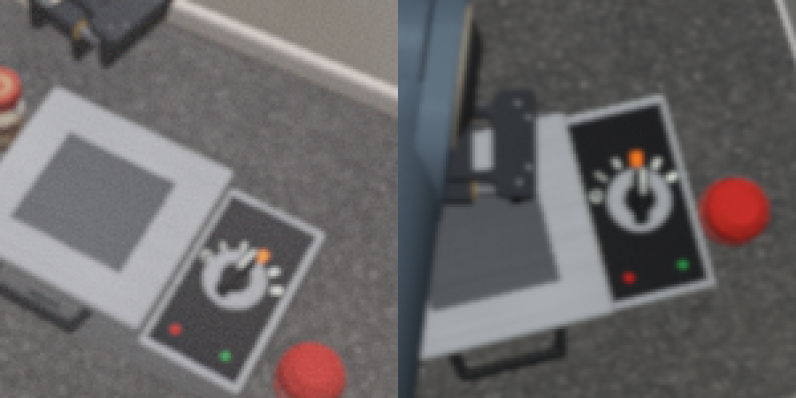

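The lid is flat and shut. In the right half the pointer runs from (640,200) to (644,178), toward the orange mark at (637,158). I'll check the angle by number.

```bash
python3 - <<'E'
from h import *
t=load('top6');s=load('side6')
for v in(.96,1.34,1.44,1.54,1.92):
    a=1.2-v+.225;d=np.r_[np.cos(a),np.sin(a)]
    print(v,[np.round(proj(c,np.r_[np.r_[.5692,-.1015]+r*d,.112]),1).tolist() for c in(t,s) for r in(.003,.024)])
for c,(u,v) in((t,(390,195)),(s,(360,222))): print(cv2.cvtColor(c['image'],7)[v-8:v+8,u-6:u+14],(u-6,v-8))
E
```

```text
0.96 [[391.9, 197.4], [387.8, 189.8], [359.3, 219.6], [361.3, 212.2]]
1.34 [[392.4, 197.3], [391.3, 188.7], [359.7, 219.8], [364.7, 213.7]]
1.44 [[392.5, 197.3], [392.3, 188.7], [359.8, 219.8], [365.5, 214.3]]
1.54 [[392.6, 197.3], [393.3, 188.8], [359.9, 219.9], [366.2, 214.9]]
1.92 [[393.1, 197.4], [396.9, 189.8], [360.2, 220.3], [368.2, 217.8]]
[[ 96  53  55  81 109 126 129 118  94  67  74 123 167 172 130  73  39  32
   34  48]
 [ 88  71  82  99 108 110 117 130 129 102  89 117 145 138  97  51  34  34
   43  60]
 [ 93 107 124 133 122  98 105 145 162 134 109 118 123 106  73  44  40  56
   83 109]
 [127 143 152 148 125  88 100 152 174 146 125 135 136 119  92  66  70 106
  146 170]
 [154 161 161 148 116  78  96 153 175 148 130 147 154 147 127 103 108 153
  194 203]
 [164 165 161 145 111  73  95 152 175 148 131 149 160 158 149 133 131 161
  189 184]
 [165 164 160 142 109  71  93 148 170 145 130 148 160 161 158 149 136 134
  138 124]
 [164 162 153 133  98  65  86 139 161 139 124 142 157 162 161 156 140 115
   87  65]
 [163 154 136 106  74  51  81 131 153 131 107 124 147 159 161 159 150 
[... 1293 characters left out ...]
172 184]
 [ 87  68  64  71  70  72  67  63  56  82 127 162 177 180 176 155 148 175
  200 205]
 [ 77  68  69  67  67  60  56  56  61  84 132 166 179 179 174 164 153 167
  192 186]
 [ 71  70  70  66  64  55  60  61  74  91 132 163 176 177 177 164 145 137
  139 128]
 [ 67  69  66  62  60  59  66  70  75  96 135 166 176 176 177 169 146 107
   85  80]
 [ 62  68  61  64  58  65  64  70  78  99 142 168 177 176 176 170 147 101
   82  79]
 [ 64  58  59  53  57  63  65  69  83 111 154 174 175 176 177 168 138 105
  117 126]
 [ 58  50  59  58  60  61  75  84 110 144 167 176 178 176 176 163 128 130
  160 184]
 [ 55  66  83  94  93  96 107 123 149 165 174 176 178 179 171 152 117 135
  178 205]] (354, 214)
```

The pointer line runs vertically along column 392, which matches a value of 1.44. The knob is up and the robot touches nothing, so I'll hand in.

```bash
python3 -c "
from plant import env
print(env.job_done())"
```

```text
the job is handed in; nothing more can be done
None
```

I closed the lid onto its stop, turned the selector to the orange mark and released it, left the timer, jar and carton standing, and handed the job in at about 16 s (no verdict was returned).

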